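# Proof-pull the test probes on the spring gauge

### The arm

A 6-joint arm with a two-finger parallel gripper is mounted at the origin on the work surface. World frame = base frame: x ahead of the robot, y to its left, z up, the work surface at z = 0. Lengths are in m, angles in rad, forces in N, time in s.
With the tool pointing down it reaches from about 0.275 to 0.75 m from the base axis. Payload 10.2 kg.
Tool frame: the origin (TCP) lies between the finger pads; the fingertips stand 19 mm ahead of it and the grasp point (between the pads) is the TCP (ctrl.finger_overhang is the distance from the TCP to the fingertips, in m); x points along the fingers, y is the direction in which the jaws open and shut, and the axes are right-handed (so a half turn about x gives the same grasp; the last joint's range is limited). The gripper opens to 85 mm and grips with 20 to 120 N. Pads are 22 mm wide; open, the fingers measure 114 mm over their backs; the gripper's body (76 mm by 85 mm) begins 54 mm behind the grasp point. The pads swing forward as they close: fully open they stand 13 mm farther back than shut.
Start: joints at [1.008, 0.313, 1.498, -0, 1.331, -0.223], TCP at [0.175, 0.495, 0.25] pointing down, gripper open.
Joint ranges: [-2.94, 2.94], [-0.97, 2.17], [0.19, 2.56], [-1.23, 4.37], [0.02, 3.11], [-2.88, 2.88]. Speed limits (rad/s): [2.39, 2.39, 3.01, 3.14, 3.14, 3.14].

### API

Orientations are given as a unit quaternion [x, y, z, w].
In Python, from cell import ctrl gives the robot as it stands.
- The arm moves only by the tool send_rows, never from a script. Its argument "targets" is text: rows parted by semicolons, each of 4 numbers parted by spaces: the shift along the tool's x, y, z in m, then the turn about the tool's x in degrees. A call has 1 to 12 rows; each row shifts and turns the commanded pose from where the row before left it, along the tool's axes as they then stand; what a row does not reach is not made up. A row lasts 1/12 s, in which the tool goes at most 41.7 mm and 7.16 degrees, less where a joint would pass 70% of its speed; a pose out of reach is approached as far as the arm can. A call with a gripper value outside its range is refused whole. "grip" is the opening, from 0 (shut) to 1 (fully open), set as the call begins (left out, the last holds). The fingers move at their own pace and stop on an object; "squeeze" is the grip in N (left out, the last holds). Time passes only in rows, so rows that do not move let the fingers close. It gives the time, the measured TCP pose, the force and the opening at its end, in the units of the state.
- ctrl.read_state(): the state, without advancing time (a new reading comes with each control period).
- ctrl.read_camera(name): name is "scene" or "top"; returns a dict with "image" (384x512x3 uint8, red, green, blue), "range_z" (384x512 float32, m along the optical axis (not along the pixel's ray), 0 where there is no reading), "fx", "fy", "cx", "cy" (pixels), "world_to_cam" (4x4, takes a point from world to camera coordinates). Camera axes: x right, y down, z forward; pixel columns grow to the right and rows downward; lengths in m; the calibration is good to about 2 mm. A picture is of the moment at which its call begins.
- ctrl.close_job(): hands the job in, once; it reports no verdict.
The state is a dict: "time_s": time; "q": joint angles; "qvel": joint speeds; "joint_torque": joint torques, N m; "tcp_pos": TCP position; "tool_rot": TCP orientation; "ft_force": force on the tool from outside, world axes, zero at the start; "torque": the same for the moment, N m; "gripper_width": opening from 0.0 (shut) to 1.0 (fully open).
Only numpy, scipy, OpenCV 4.12 (cv2) and the standard library are available. Lean on these libraries where they do the work, as an engineer would, in place of code of your own. Each camera call takes 0.05 s, during which the arm holds its last target. There are 200 camera calls.

### The job

Proof-pull the test probes from the holder, one after the other from the longest to the shortest. Draw each probe up out of its tube, lower its shank through the window of the spring gauge, pull the slide out with it (never with the fingers, and not well past the marker) until the pointer is level with the marker and keep it there for two seconds; then let the slide go fully back in, and stand the probe tip down in a well of the wooden stand before taking the next. Leave the multimeter and the spool alone.

Things in the scene. Friction and masses are not known exactly. Their poses are not given: they have to be found in the camera images.
- probe_long: test probe 192 mm long, about 0.12 kg; origin at its tip, z up its axis. Steel shank 10 mm in diameter (z 0-80), square black guard 36 x 36 mm (z 80-86), round black handle 28 mm in diameter (z 86-192). Starts upright in a holder tube; 2 or 3 of the 3 probes are present.
- probe_long_shank (a point): point on the axis of probe_long's shank, 40 mm above the tip; its axis is 9 mm behind (+x of) the pointer when the shank pulls on the cross-bar.
- probe_mid: test probe 174 mm long, about 0.12 kg; origin at its tip, z up its axis. Steel shank 10 mm in diameter (z 0-80), square black guard 36 x 36 mm (z 80-86), round black handle 24 mm in diameter (z 86-174). Starts upright in a holder tube; 2 or 3 of the 3 probes are present.
- probe_mid_shank (a point): point on the axis of probe_mid's shank, 40 mm above the tip; its axis is 9 mm behind (+x of) the pointer when the shank pulls on the cross-bar.
- probe_short: test probe 156 mm long, about 0.12 kg; origin at its tip, z up its axis. Steel shank 10 mm in diameter (z 0-80), square black guard 36 x 36 mm (z 80-86), round black handle 20 mm in diameter (z 86-156). Starts upright in a holder tube; 2 or 3 of the 3 probes are present.
- probe_short_shank (a point): point on the axis of probe_short's shank, 40 mm above the tip; its axis is 9 mm behind (+x of) the pointer when the shank pulls on the cross-bar.
- holder: fixed holder: plate 216 x 70 x 8 mm, origin under its centre, z up, with three upright steel tubes at x = -75, 0, +75 mm, y = 0, outer diameter 26, inner 18, rims at z 90. A probe's guard rests on the rim (tip at z 10). Which probe stands where varies; left or right of the gauge.
- gauge: fixed pull gauge; origin on the table below the middle of the housing's front face, z up, pull direction -x. Grey housing 66 mm wide, 72 high, from x = 0 to +110 mm. A graduated bar 16 mm wide, 50 high runs along y = -55 from x = +10 to -140 and carries the marker.
- gauge_slide: sprung slide: two 8 mm rods (y = -24, +24) with a cross-bar (x -63 to -55 mm when fully in, z 40-60); origin is the gauge's when fully in. Housing, rods and bar frame a window 55 (x) by 40 (y) mm, open down to the table, for a shank from above. Moves along gauge -x up to 80 mm; spring 1 N at home plus 50 N per metre.
- pointer (a point): tip of the thin pointer on the -y side of the slide's cross-bar, in line with its middle (x = -59 mm in the gauge frame when the slide is fully in, y = -50, z 57.5); moves with the slide; axes as the gauge's.
- marker (a point): the thin upright tab of the marker on the graduated bar beside the pointer's path; axes as the gauge's. It is preset 30 to 55 mm out from the pointer's home position and stays there; the pointer is level with it when both have the same x in the gauge frame.
- stand: loose wooden stand 220 (x) x 80 x 80 mm, 0.9 kg, origin under its centre, z up. Three square wells 24 x 24 mm in a row at x = -75, 0, +75 mm, y = 0, open at the top (z 80), 70 mm deep (floor at z 10). A probe put in stands with its tip on the floor and may lean up to 0.3 rad.
- meter: yellow handheld multimeter lying beyond the work, 85 x 175 x 34 mm; bystander, origin under its centre.
- spool: grey spool 60 mm in diameter, 50 mm high, standing beyond the work; bystander.
Things that resemble listed ones, but are neither listed nor needed, are in the scene too. What is shaped like the probe_short but green or purple is not meant.

How it is judged:
By the outcome, as a careful person would: the job done as asked, in the order asked, and still so for the second after the job is handed in, with the robot touching nothing.
Of probe_long, probe_mid, probe_short only 2 to 3 are there at a start; the rules pass over those that are not, and their reading is None.
At some moment in a run one of stand may be knocked a few centimetres aside while the robot is not near it.
Once in a run the grip may slacken for a moment while it holds something.
It also fails if it takes over 210 s, if anything falls off the work surface, if the arm or the gripper's body presses on something with over 40 N, if the wrist force passes 120 N, or if a joint passes its speed limit or range.

## Working session

There is one attempt and no reset: what is moved stays moved. The work goes in short steps, Python scripts to look and compute and a tool call to move; the robot and the scene stay as the last step left them, time stands still between calls to the robot, and variables do not carry over. Pictures are saved under pics/ and viewed, about 12 in all and at most 16, crops included, and the job is handed in when it is done.

Besides the shell and the picture viewer there is one more tool, called after "Request:" in YAML: its name, and indented under it one key for each argument. send_rows: Moves the arm, as the interface text tells. Its arguments: {"type":"object","properties":{"targets":{"type":"string"},"grip":{"type":"number"},"squeeze":{"type":"number"}},"required":["targets"]}

```bash
mkdir -p pics; ls; cat > h.py <<'E'
import numpy as np, cv2
from cell import ctrl
def cam(n):
    c=ctrl.read_camera(n); c['T']=np.linalg.inv(c['world_to_cam']); return c
def pt(c,u,v,d=None):
    d=c['range_z'][int(v),int(u)] if d is None else d
    p=np.array([(u-c['cx'])/c['fx']*d,(v-c['cy'])/c['fy']*d,d,1]); return (c['T']@p)[:3]
def ray(c,u,v,z):
    o=c['T'][:3,3]; d=c['T'][:3,:3]@np.array([(u-c['cx'])/c['fx'],(v-c['cy'])/c['fy'],1]); return o+d*(z-o[2])/d[2]
def cloud(c):
    v,u=np.mgrid[0:384,0:512]; d=c['range_z']
    P=np.stack([(u-c['cx'])/c['fx']*d,(v-c['cy'])/c['fy']*d,d],-1)@c['T'][:3,:3].T+c['T'][:3,3]
    P[d==0]=np.nan; return P
def proj(c,p):
    q=c['world_to_cam']@np.append(p,1); return c['fx']*q[0]/q[2]+c['cx'],c['fy']*q[1]/q[2]+c['cy']
def save(c,n,box=None,s=1):
    im=c['image'][:,:,::-1]
    if box: im=im[box[1]:box[3],box[0]:box[2]]
    cv2.imwrite('pics/'+n,cv2.resize(im,None,fx=s,fy=s,interpolation=cv2.INTER_CUBIC))
E
python3 - <<'E'
from h import *
for n in('top','scene'):
    c=cam(n); save(c,n+'0.png',s=1.5); print(n,c['T'].round(3),c['fx'])
    np.save(n+'0.npy',c,allow_pickle=True)
s=ctrl.read_state(); print(s)
E
```

```text
pics
top [[ 0.058 -0.975  0.213  0.431]
 [-0.998 -0.057  0.009  0.038]
 [ 0.003 -0.213 -0.977  0.912]
 [ 0.     0.     0.     1.   ]] 376.9290651067292
scene [[ 0.596  0.512 -0.619  1.361]
 [ 0.803 -0.368  0.47  -0.521]
 [ 0.013 -0.776 -0.63   0.845]
 [ 0.     0.     0.     1.   ]] 493.035187515857
{'time_s': 0.1, 'q': array([ 1.00755700e+00,  3.13388435e-01,  1.49833459e+00, -2.75829636e-06,
        1.33098413e+00, -2.23452729e-01]), 'qvel': array([-8.88555953e-05, -2.07221185e-03, -1.71727791e-03,  4.41827827e-04,
       -8.12501010e-05, -7.82112357e-04]), 'joint_torque': array([ 3.67447617e-03, -4.12897503e+01, -2.60140729e+01, -1.00975712e-04,
        3.02623332e-03, -3.13632256e-05]), 'tcp_pos': array([0.17490624, 0.49480054, 0.24980514]), 'tool_rot': array([ 0.11919107,  0.69707652, -0.11991968,  0.69677621]), 'ft_force': array([-0.11614087,  0.17821246, -0.27574961]), 'torque': array([-0.01850668,  0.04094516, -0.02053322]), 'gripper_width': 1.0002530356295367}
```

View pics/top0.png

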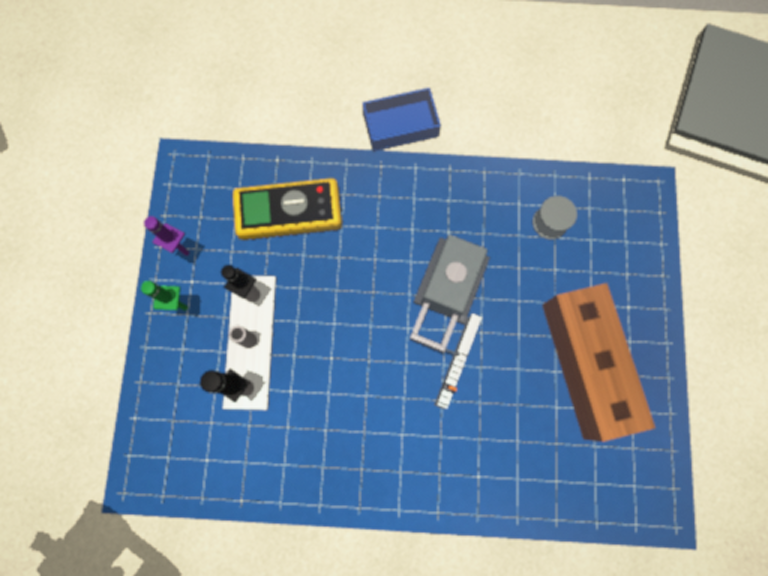

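View pics/scene0.png

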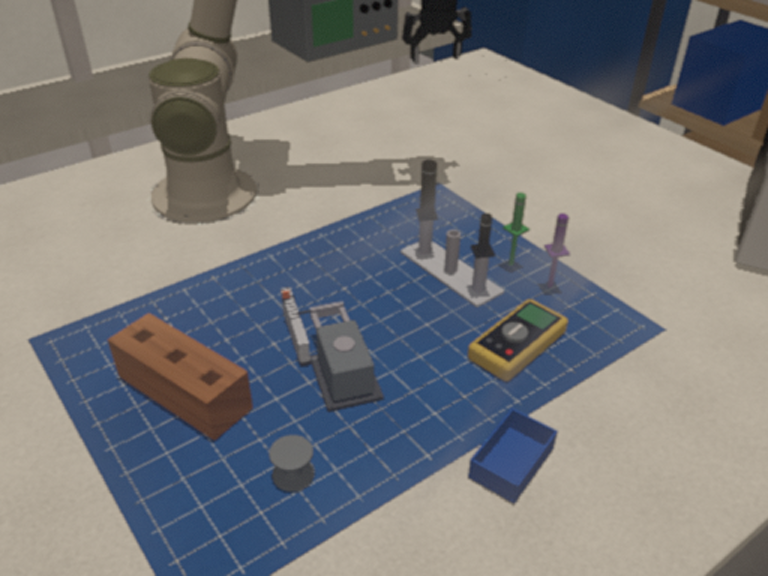

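Top view: two black probes stand in the end tubes (about px 210,382 and 235,275, in the 1.5x picture), and the middle tube is empty. The gauge is at about (450,275) with its slide pointing down-left and an orange marker near (452,388). The stand is at (600,362). Next I measure these.

```bash
python3 - <<'E'
from h import *
c=np.load('top0.npy',allow_pickle=True).item(); s=np.load('scene0.npy',allow_pickle=True).item()
np.set_printoptions(precision=4,suppress=True)
def rect(m,P,lab):
    n,l,st,ce=cv2.connectedComponentsWithStats(m.astype(np.uint8))
    for i in range(1,n):
        if st[i,4]>60:
            q=P[l==i]; r=cv2.minAreaRect((q[:,:2]*1000).astype(np.float32)); print(lab,st[i,:5],'z',np.median(q[:,2]).round(4),'c',np.round(r[0],1),'sz',np.round(r[1],1),'ang',round(r[2],2))
for nm,k in(('top',c),('scene',s)):
    P=cloud(k); x,y,z=P[...,0],P[...,1],P[...,2]; im=k['image'].astype(int)
    W=(x>.25)&(x<.85)&(abs(y)<.45)
    rect(W&(abs(z-.08)<.006)&(im[...,0]>im[...,2]+30)&(y<-.1),P,nm+' stand')
    rect(W&(abs(z-.072)<.005)&(abs(y)<.15),P,nm+' housing')
    rect(W&(abs(z-.008)<.005)&(im.min(2)>150)&(y>.1),P,nm+' plate')
    rect(W&(z>.093)&(im.max(2)<90)&(y>.1),P,nm+' probe')
    for i,j in((1,1),):
        m=W&(z>.1)&(im.max(2)<90)&(y>.1); q=P[m]
        for lo,hi in((.1,.36),(.36,.42),(.42,.7)):
            t=q[(q[:,0]>lo)&(q[:,0]<hi)]
            if len(t):
                h=t[:,2].max(); tt=t[t[:,2]>h-.006]; print(nm,lo,'maxz',h,'top med',np.median(tt,0),len(tt),'all', np.median(t,0))
    o=(im[...,0]>180)&(im[...,1]<120)&(im[...,2]<100)&W&(abs(y)<.2)
    vv,uu=np.where(o); print('orange',len(vv),uu.mean(),vv.mean(),np.nanmedian(P[o],0))
save(c,'topg.png',(265,150,335,280),5); save(s,'scg.png',(180,185,260,275),6)
E
```

```text
top stand [ 371  189   65  105 3291] z 0.0799 c [ 527.  -288.1] sz [219.2  80.7] ang 17.0
top housing [ 283  156   42   52 1292] z 0.0722 c [648.7 -67.3] sz [ 65.9 110.1] ang 70.76
top plate [ 149  184   35   90 1612] z 0.0083 c [531.6 253.4] sz [215.3  72.5] ang 2.14
top probe [101 148  15  13 104] z 0.1233 c [669.4 368.6] sz [ 8.1 17.8] ang 47.6
top probe [148 177  22  22 289] z 0.1054 c [607.1 255.1] sz [35.5 32.8] ang 66.34
top probe [100 189  15  13  98] z 0.1247 c [578.3 357.7] sz [ 6.8 17.7] ang 63.5
top probe [134 247  33  20 421] z 0.1762 c [456.7 247.4] sz [33.5 33. ] ang 63.12
top 0.42 maxz 0.2058303658077556 top med [0.4581 0.2489 0.2023] 160 all [0.4706 0.2496 0.1539]
orange 11 220.54545454545453 137.72727272727272 [0.7843 0.157  0.0384]
scene stand [  72  209   92   62 2271] z 0.0775 c [ 531.6 -287.7] sz [223.5  82.1] ang 17.18
scene housing [211 214  39  36 875] z 0.07 c [653.8 -66.2] sz [ 65.1 111.6] ang 71.65
scene plate [279 163  36  35 356] z 0.0057 c [537.3 252. ] sz [157.7  69.1] ang 3.36
scene probe [278 107  13  40 358] z 0.153 c [465.2 247.7] sz [26.5 41.3] ang 79.73
scene probe [342 132   7  19  81] z 0.1188 c [589.9 359.1] sz [12.1 10.7] ang 43.86
scene probe [314 142  16  29 224] z 0.1248 c [613.  254.6] sz [33.8 36.9] ang 67.97
scene 0.42 maxz 0.20254921591465458 top med [0.4637 0.2491 0.199 ] 40 all [0.4764 0.2489 0.1428]
orange 0 nan nan [nan nan nan]<stdin>:23: RuntimeWarning: Mean of empty slice.
  ret = ret.dtype.type(ret / rcount)
  return np.nanmean(a, axis, out=out, keepdims=keepdims)
```

View pics/topg.png

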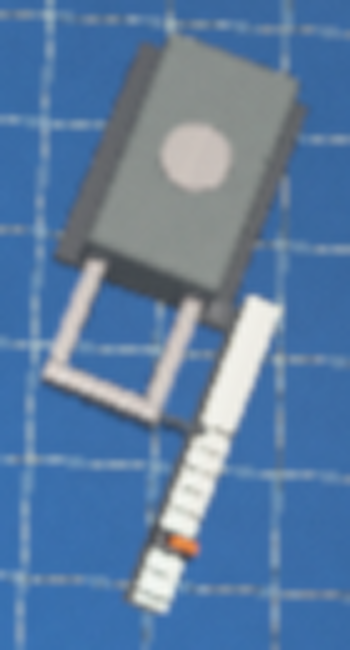

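View pics/scg.png

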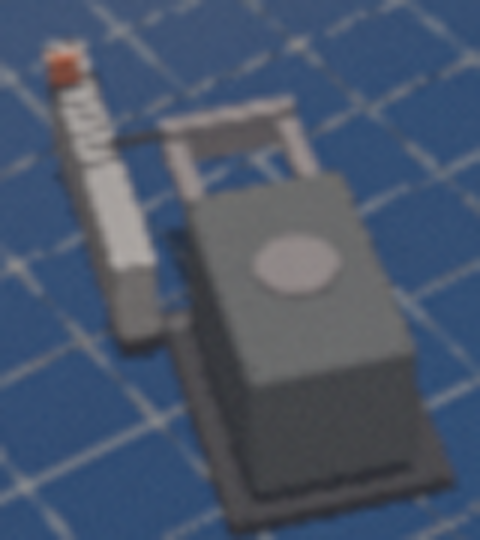

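```bash
cat >> h.py <<'E'
PSI=np.radians(-19.0)
def R2(a): return np.array([[np.cos(a),-np.sin(a)],[np.sin(a),np.cos(a)]])
from scipy.spatial.transform import Rotation as Ro
def tool():
    s=ctrl.read_state(); R=Ro.from_quat(s['tool_rot']).as_matrix(); return s,R
def go(target,yaw_y=None):
    """tool-axis shift to reach target; yaw_y = wanted world heading (deg) of tool y (mod 180)"""
    s,R=tool(); d=np.array(target)-s['tcp_pos']; y=np.degrees(np.arctan2(R[1,1],R[0,1]))
    print('tool y heading',y.round(2),'tcp',s['tcp_pos'].round(4),'tilt',R[:,0].round(4),'w',round(s['gripper_width'],3))
    if yaw_y is not None:
        t=(y-yaw_y+90)%180-90   # turn about tool x (down) lowers the heading
        s2=Ro.from_rotvec([np.radians(t),0,0]).as_matrix(); print('turn',t.round(2),'shift after turn',((R@s2).T@d).round(4))
    else: print('shift',(R.T@d).round(4))
E
python3 - <<'E'
from h import *
np.set_printoptions(precision=4,suppress=True)
c=np.load('top0.npy',allow_pickle=True).item(); s=np.load('scene0.npy',allow_pickle=True).item()
for k,hc,psi,L in((c,(.6487,-.0673),-19.24,[('ptr',306,236.4,.0575),('tab',296.6,257.6,.0575),('orange',301.8,259.2,.06),('orangeL',299,258,.06),('barend',295.5,271,.05)]),(s,(.6538,-.0662),-18.35,[('ptr',180+115/6,185+140/6,.0575),('orange',180+65/6,185+68/6,.055),('otop',180+66/6,185+50/6,.06)])):
    a=np.radians(psi); M=R2(a); o=np.array(hc)-M@[.055,0]; print('origin',o)
    for n,u,v,z in L: print(n,(M.T@(ray(k,u,v,z)[:2]-o)))
    P=cloud(k); im=k['image'].astype(int); q=P[(P[...,2]>.1)&(im.max(2)<90)&(P[...,1]>.1)&(P[...,1]<.32)&(P[...,0]>.56)&(P[...,0]<.65)]
    h=np.sort(q[:,2])[-12:]; t=q[q[:,2]>h[0]]; print('far probe top',h[[0,5,-1]],t.mean(0), 'guard',np.median(q[abs(q[:,2]-.096)<.004],0))
go([.459,.249,.30],-90)
E
```

```text
origin [ 0.5968 -0.0492]
ptr [-0.06   -0.0508]
tab [-0.1123 -0.0483]
orange [-0.1114 -0.06  ]
orangeL [-0.1113 -0.0533]
barend [-0.1403 -0.0574]
far probe top [0.167  0.1673 0.1684] [0.6087 0.2548 0.1676] guard [nan nan nan]
origin [ 0.6016 -0.0489]
ptr [-0.056  -0.0464]
orange [-0.1116 -0.0555]
otop [-0.1172 -0.0535]
far probe top [0.1633 0.1644 0.1656] [0.613  0.2539 0.1645] guard [nan nan nan]
tool y heading 70.53 tcp [0.1749 0.4948 0.2498] tilt [-0.0006 -0.0009 -1.    ] w 1.0
turn -19.47 shift after turn [-0.0501 -0.2458  0.2841]
  return _methods._mean(a, axis=axis, dtype=dtype,
  ret = um.true_divide(
```

Request:
send_rows:
  targets: "-.004 0 0 7;-.004 0 0 7;-.004 0 0 7;-.004 0 0 7;-.004 0 0 7;-.004 0 0 7;-.004 0 0 7;-.004 0 0 7;-.004 0 0 7;-.004 0 0 7;-.004 0 0 7;-.004 0 0 7"
  grip: 1

```text
time_s: 1.1
tcp_pos: [0.1749, 0.4949, 0.2981]
tool_rot: [-0.556, -0.436, 0.557, -0.436]
ft_force: [-0.0, 0.4, 0.4]
gripper_width: 1.0
```

Request:
send_rows:
  targets: "0 0 0 5.5;0 0 0 0;0 .014 .006 0;0 .028 .0115 0;0 .034 .0138 0;0 .034 .0138 0;0 .034 .0138 0;0 .034 .0138 0;0 .034 .0138 0;0 .034 .0138 0;0 .034 .0138 0;0 .034 .0138 0"

```text
time_s: 2.1
tcp_pos: [0.4314, 0.2705, 0.2981]
tool_rot: [-0.575, -0.412, 0.575, -0.412]
ft_force: [0.1, 1.3, 1.4]
gripper_width: 0.998
```

Request:
send_rows:
  targets: "0 .022 .0088 0;0 .012 .0048 0;0 0 0 0;0 0 0 0"

```text
time_s: 2.43
tcp_pos: [0.4577, 0.2484, 0.298]
tool_rot: [-0.575, -0.411, 0.576, -0.411]
ft_force: [-0.3, 1.2, 0.3]
gripper_width: 1.001
```

```bash
python3 - <<'E'
from h import *
go([.460,.249,.30],-19)
c=cam('top'); save(c,'t1.png',(80,120,220,300),3)
c=cam('scene'); save(c,'s1.png',(230,40,360,220),3)
E
```

```text
tool y heading -18.9 tcp [0.4577 0.2484 0.298 ] tilt [-9.e-04  1.e-04 -1.e+00] w 1.001
turn 0.1 shift after turn [-0.002   0.002  -0.0013]
```

View pics/s1.png

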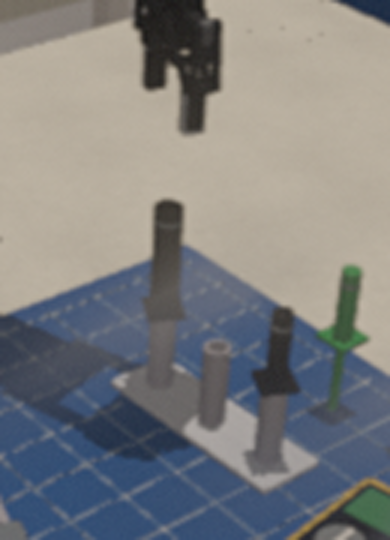

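The scene crop shows the fingers (centred near px 171) straight above the long probe (px 168), so I descend to grasp it.

Request:
send_rows:
  targets: ".02 0.001 0 0;.03 0.001 0 0;.03 0 -.001 0;.03 0 0 0;.018 0 0 0;.010 0 0 0;0 0 0 0"

```text
time_s: 3.12
tcp_pos: [0.459, 0.249, 0.1588]
tool_rot: [-0.574, -0.412, 0.576, -0.411]
ft_force: [-0.2, -0.5, 0.2]
gripper_width: 0.998
```

Request:
send_rows:
  targets: "0 0 0 0;0 0 0 0;0 0 0 0;0 0 0 0;0 0 0 0;0 0 0 0;0 0 0 0;0 0 0 0;0 0 0 0;0 0 0 0"
  grip: 0
  squeeze: 80

```text
time_s: 3.95
tcp_pos: [0.4606, 0.2484, 0.161]
tool_rot: [0.576, 0.411, -0.575, 0.411]
ft_force: [-0.9, 0.3, 5.2]
gripper_width: 0.308
```

```bash
python3 - <<'E'
from h import *
go([.458,.249,.16],-19); print(ctrl.read_state()['ft_force'])
c=cam('top'); save(c,'t2.png',(80,120,220,300),3)
c=cam('scene'); save(c,'s2.png',(230,40,360,220),3)
E
```

```text
tool y heading -18.97 tcp [0.4606 0.2484 0.161 ] tilt [ 1.3e-03  4.0e-04 -1.0e+00] w 0.308
turn 0.03 shift after turn [ 0.001  -0.0027  0.0003]
[-0.87092568  0.28731415  5.23801399]
```

Request:
send_rows:
  targets: "-.008 0 0 0;-.015 0 0 0;-.018 0 0 0;-.018 0 0 0;-.018 0 0 0;-.014 0 0 0;-.009 0 0 0;0 0 0 0;0 0 0 0"
  squeeze: 100

```text
time_s: 4.8
tcp_pos: [0.4602, 0.2483, 0.2599]
tool_rot: [-0.575, -0.411, 0.576, -0.411]
ft_force: [-0.8, -0.1, -2.2]
gripper_width: 0.304
```

```bash
python3 - <<'E'
from h import *
go([.573,-.040,.261],-19); print(ctrl.read_state()['ft_force'])
c=cam('scene'); save(c,'s3.png',(230,10,360,220),2.5)
E
```

```text
tool y heading -18.97 tcp [0.4602 0.2483 0.2599] tilt [-4.e-04 -1.e-04 -1.e+00] w 0.304
turn 0.03 shift after turn [-0.0011  0.2005  0.2358]
[-0.75714234 -0.10632894 -2.15498235]
```

Request:
send_rows:
  targets: "0 .006 .007 0;0 .012 .014 0;0 .018 .0215 0;0 .022 .026 0;0 .024 .0285 0;0 .024 .0285 0;0 .024 .0285 0;0 .024 .0285 0;0 .020 .0235 0;0 .014 .016 0;0 .0085 .010 0;0 .004 .0045 0"

```text
time_s: 5.85
tcp_pos: [0.5732, -0.0423, 0.2593]
tool_rot: [-0.576, -0.411, 0.576, -0.41]
ft_force: [0.3, 0.6, -1.7]
gripper_width: 0.303
```

Request:
send_rows:
  targets: "0 0 0 0;0 0 0 0;0 0 0 0"

```text
time_s: 6.1
tcp_pos: [0.5727, -0.0393, 0.2603]
tool_rot: [0.575, 0.411, -0.575, 0.411]
ft_force: [0.5, 0.4, -2.4]
gripper_width: 0.305
```

```bash
python3 - <<'E'
from h import *
go([.573,-.040,.261],-19); print(ctrl.read_state()['ft_force'])
a=cam('scene'); b=cam('top')
i=cv2.resize(a['image'][60:300,120:330,::-1],None,fx=2,fy=2,interpolation=2); j=cv2.resize(b['image'][90:330,200:370,::-1],None,fx=2,fy=2,interpolation=2)
cv2.imwrite('pics/g1.png',np.hstack([i,j]))
E
```

```text
tool y heading -18.89 tcp [ 0.5727 -0.0393  0.2603] tilt [-2.e-04  3.e-04 -1.e+00] w 0.305
turn 0.11 shift after turn [-0.0007  0.0005  0.0006]
[ 0.48177142  0.37432962 -2.39366924]
```

View pics/g1.png

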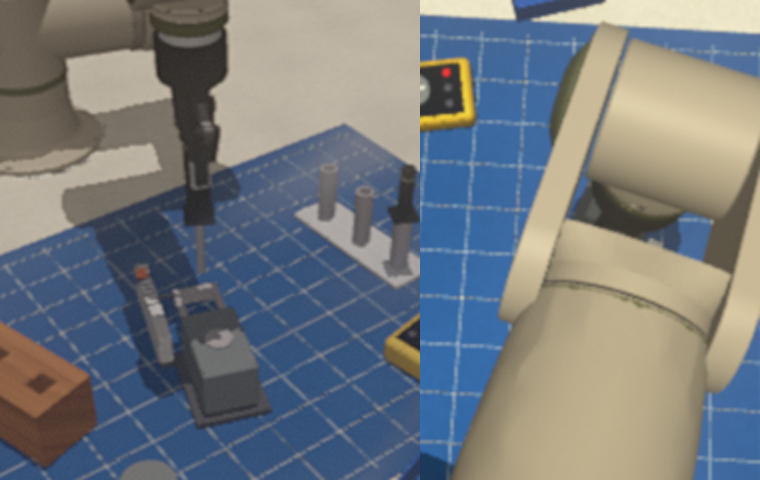

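```bash
python3 - <<'E'
from h import *
a=cam('scene'); 
p=ray(a,220.5,196,.107); print('tip by scene',p, R2(np.radians(-18.8)).T@(p[:2]-[.6016,-.0489]))
print('tip col profile', a['image'][190:200,212:230].sum(2))
E
```

```text
tip by scene [ 0.57647021 -0.03833766  0.107     ] [-0.02719298  0.00190036]
tip col profile [[187 189 221 254 266 257 262 275 274 263 258 259 259 264 274 262 267 280]
 [184 188 219 246 255 257 261 277 278 267 258 254 250 257 255 268 317 348]
 [179 175 199 230 253 256 264 275 270 267 263 259 254 255 260 292 357 404]
 [186 180 187 206 245 267 269 275 272 260 261 271 279 257 268 303 330 330]
 [179 176 188 191 228 253 264 276 276 263 277 309 303 267 256 273 272 262]
 [181 184 182 188 214 246 265 278 273 271 282 304 285 258 258 257 258 255]
 [184 180 177 179 193 224 263 285 273 261 259 267 258 256 248 259 255 256]
 [185 181 188 191 190 215 264 290 274 259 250 257 255 256 259 259 258 258]
 [190 206 214 211 195 205 250 268 260 253 254 254 250 257 253 255 257 254]
 [219 230 219 191 177 187 219 251 260 258 253 247 247 254 253 258 254 265]]
```

Request:
send_rows:
  targets: ".006 0 0 0;.012 0 0 0;.014 0 0 0;.014 0 0 0;.014 0 0 0;.014 0 0 0;.012 0 0 0;.008 0 0 0;.004 0 0 0;0 0 0 0;0 0 0 0"
  squeeze: 110

```text
time_s: 7.17
tcp_pos: [0.5732, -0.0404, 0.1627]
tool_rot: [0.576, 0.411, -0.575, 0.411]
ft_force: [0.2, -0.4, -1.7]
gripper_width: 0.306
```

```bash
python3 - <<'E'
from h import *
go([.573,-.040,.161],-19); print(ctrl.read_state()['ft_force'])
a=cam('scene'); save(a,'g2.png',(180,150,260,275),5)
E
```

```text
tool y heading -18.96 tcp [ 0.5732 -0.0404  0.1627] tilt [ 6.e-04 -2.e-04 -1.e+00] w 0.306
turn 0.04 shift after turn [ 0.0017 -0.0004 -0.0003]
[ 0.18043957 -0.42728908 -1.72357291]
```

View pics/g2.png

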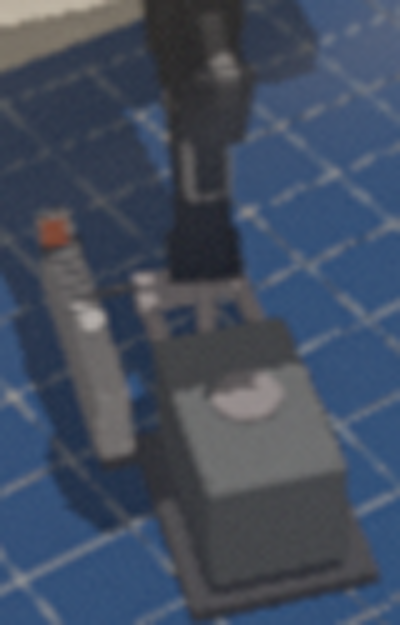

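The shank is in the window, midway between the rods (px 205,310). I pull out to just short of the marker.

Request:
send_rows:
  targets: "0 -.004 0 0;0 -.006 0 0;0 -.006 0 0;0 -.006 0 0;0 -.006 0 0;0 -.006 0 0;0 -.006 0 0;0 -.006 0 0;0 -.006 0 0;0 -.006 0 0;0 -.004 0 0;0 0 0 0"

```text
time_s: 8.22
tcp_pos: [0.5139, -0.0201, 0.1625]
tool_rot: [0.576, 0.411, -0.575, 0.411]
ft_force: [2.9, -0.4, -0.9]
gripper_width: 0.3
```

```bash
python3 - <<'E'
from h import *
go([.573,-.040,.161],-19); print(ctrl.read_state()['ft_force'])
a=cam('scene'); save(a,'g3.png',(170,160,240,240),8)
E
```

```text
tool y heading -18.96 tcp [ 0.5139 -0.0201  0.1625] tilt [ 3.e-04 -1.e-04 -1.e+00] w 0.3
turn 0.04 shift after turn [ 0.0015  0.0623 -0.0004]
[ 2.86689824 -0.3839206  -0.87069573]
```

View pics/g3.png

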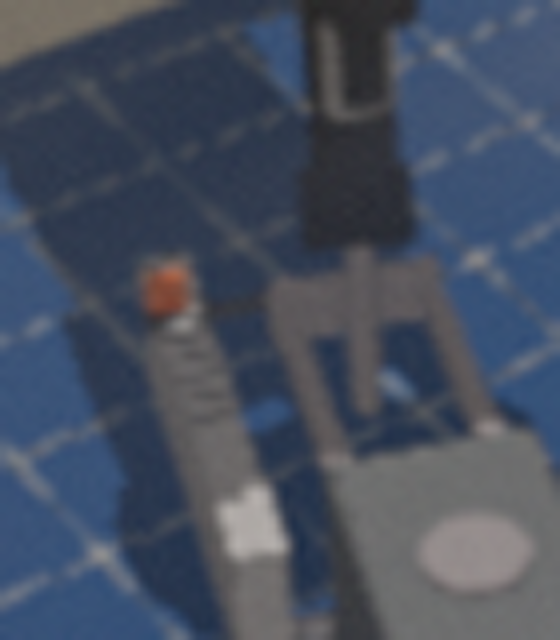

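```bash
python3 - <<'E'
from h import *
np.set_printoptions(precision=4,suppress=True,linewidth=200)
t0=np.load('top0.npy',allow_pickle=True).item(); s0=np.load('scene0.npy',allow_pickle=True).item(); s=cam('scene')
for n,k,o,b in(('top0',t0,(.5968,-.0492),(285,225,315,275)),('sc0',s0,(.6016,-.0489),(180,185,205,225)),('scnow',s,(.6016,-.0489),(180,185,205,225))):
    M=R2(np.radians(-18.9)); P=cloud(k); im=k['image'].astype(int); m=np.zeros(im.shape[:2],bool); m[b[1]:b[3],b[0]:b[2]]=1
    m&=(im[...,0]>im[...,2]+40)
    v,u=np.where(m); w=(im[...,0]-im[...,2])[m]; q=P[m]; g=np.c_[(q[:,:2]-o)@M,q[:,2]]
    print(n,len(v),'cent',np.average(u,weights=w),np.average(v,weights=w),'u',u.min(),u.max(),'v',v.min(),v.max()); print(' gauge med',np.nanmedian(g,0),'lo',np.nanpercentile(g,10,0),'hi',np.nanpercentile(g,90,0))
print('now gray'); print(s['image'][188:204,184:208].sum(2)//3)
print('home gray'); print(s0['image'][200:214,192:212].sum(2)//3)
print('top home gray'); print(t0['image'][228:244,290:316].sum(2)//3)
print('top marker gray'); print(t0['image'][250:266,288:310].sum(2)//3)
E
```

```text
top0 17 cent 301.0669719519176 258.3875214653692 u 299 303 v 257 260
 gauge med [-0.1113 -0.0573  0.0634] lo [-0.1125 -0.0613  0.0501] hi [-0.1086 -0.0531  0.0666]
sc0 21 cent 190.19243156199678 195.65942028985506 u 188 192 v 194 198
 gauge med [-0.1095 -0.0583  0.0577] lo [-0.1135 -0.0613  0.049 ] hi [-0.1064 -0.0536  0.0638]
scnow 23 cent 190.4856948228883 195.68664850136238 u 188 192 v 193 198
 gauge med [-0.1097 -0.0568  0.0565] lo [-0.1255 -0.0612  0.0479] hi [-0.1075 -0.0531  0.0629]
now gray
[[ 61  61  61  60  62  64  63  61  62  61  62  63  64  72  77  72  68  64  66  72  77  75  65  58]
 [ 59  62  59  62  62  63  62  63  63  61  63  60  63  63  74  81  79  75  71  72  66  64  62  56]
 [ 61  61  60  61  60  63  60  60  63  62  62  61  62  66  76  84  81  75  67  64  62  61  62  55]
 [ 59  62  62  65  69  70  66  68  73  73  65  61  63  69  70  70  73  74  71  66  61  59  61  59]
 [ 62  64  67  73  81  87  88  90  94  89  73  63  61  64  63  59  63  69  74  73  66  61  59  60]
 [ 63  62  66  75  85  92 106 112 109  95  73  62  59  61  60  59  59  62  67  72  74  65  61  59]
 [
[... 4661 characters left out ...]
2  92 115 114  97 124 146 150 152 145 130 116 113 114 114 114]
 [113 112 112 114 111 103 103 139 148 122 114 125 131 131 138 146 142 121 114 114 114 114]
 [113 113 113 113 108 104 137 197 214 177 135 127 116  99 104 126 134 118 114 113 113 115]
 [112 113 113 113 108 110 179 230 238 229 211 202 167 104  82 103 118 114 114 113 113 113]
 [112 112 112 111 107 118 199 236 240 240 238 236 222 168 109 106 113 113 113 113 113 113]
 [113 113 113 108 106 143 202 220 227 238 239 239 231 187 124 115 116 115 113 113 113 112]
 [113 113 112 105 109 180 224 216 201 208 226 236 219 159 120 115 115 114 113 113 113 111]
 [116 119 114 107 126 204 237 235 224 217 223 230 203 133 117 114 115 114 113 113 112 111]]
```

```bash
python3 - <<'E'
from h import *
np.set_printoptions(precision=4,suppress=True,linewidth=200)
t0=np.load('top0.npy',allow_pickle=True).item(); s0=np.load('scene0.npy',allow_pickle=True).item(); s=cam('scene')
M=R2(np.radians(-18.9))
T=lambda k,o,u,v,z:M.T@(ray(k,u,v,z)[:2]-o)
ot=(.5968,-.0492); os=(.6016,-.0489)
for z in(.0575,.0635): print('top ptr',T(t0,ot,300,235.2,.0575),'tab',T(t0,ot,295,256.3,z),'orange',T(t0,ot,301.07,258.4,z))
print('now blue'); print(s['image'][192:206,186:210,2]); print('home blue'); print(s0['image'][202:214,192:210,2])
# home pointer ridge in scene: 
for z in(.0555,.0575): print('scene home ptr',T(s0,os,202,208.3,z),'orange c',T(s0,os,190.19,195.66,z))
g=lambda x,y,z:proj(s0,np.append(np.array(os)+M@[x,y],z))
print('expect marker px',g(-.1113,-.05,.0555),'ptr home',g(-.059,-.05,.0555),g(-.059,-.035,.0555),'1mm',g(-.1123,-.05,.0555))
E
```

```text
top ptr [-0.0629 -0.0369] tab [-0.1113 -0.0433] orange [-0.1105 -0.0575]
top ptr [-0.0629 -0.0369] tab [-0.1119 -0.0427] orange [-0.1111 -0.0569]
now blue
[[ 84  85  90  92  89  88  92  91  84  79  80  80  78  79  79  81  84  83  81  79  81  77  78  80]
 [ 80  83  82  85  94  95  94  92  82  78  78  76  77  76  79  77  82  85  83  82  80  78  79  80]
 [ 80  84  77  70  69  73  75  87  86  79  78  78  80  77  78  79  79  82  86  86  82  81  83  83]
 [ 85  80  69  60  57  58  66  88  95  81  79  80  80  79  78  77  79  82  86  90  90  88  89  90]
 [ 84  79  70  58  54  55  63  80  89  77  77  78  79  79  77  75  76  81  89  91  89  90  92  93]
 [ 81  80  71  57  55  52  63  83  93  78  69  74  74  72  69  70  67  78  89  91  90  92  94  93]
 [ 78  78  68  55  52  56  69 101 111  82  63  66  64  65  64  64  67  77  88  92  92  91  90  89]
 [ 78  76  63  53  58  73  98 112 102  78  68  67  68  69  70  73  74  82  87  90  90  89  89  91]
 [ 79  76  66  63  79 104 131 131 107  85  78  77  80  77  78  77  79  80  84  87  89  91  90  93]
 [ 82  81  77  77  86 100 110 108  99  89  82  79  80 
[... 1058 characters left out ...]
139 152 151 149 143 126 107 106 111 113 117 118 116 108 105 121 138]
 [ 99 124 144 148 142 137 125 116 113 114 115 116 116 114 110 102 116 135]
 [ 90 100 115 124 133 143 151 147 133 117 115 116 115 116 112 108 116 131]
 [ 90 100 129 147 154 158 161 159 146 122 115 115 115 117 116 112 109 121]]
scene home ptr [-0.056  -0.0398] orange c [-0.1136 -0.0576]
scene home ptr [-0.0536 -0.0402] orange c [-0.1111 -0.058 ]
expect marker px (np.float64(193.32159972090076), np.float64(195.6527816576327)) ptr home (np.float64(197.7029824509945), np.float64(208.3140386925761)) (np.float64(203.64004375110534), np.float64(207.18215837434005)) 1mm (np.float64(193.24043992870898), np.float64(195.4182472530519))
```

Request:
send_rows:
  targets: "0 -.002 0 0;0 -.002 0 0;0 -.002 0 0;0 0 0 0;0 0 0 0"

```text
time_s: 8.78
tcp_pos: [0.5087, -0.0184, 0.1623]
tool_rot: [0.576, 0.411, -0.576, 0.411]
ft_force: [2.9, -0.3, -0.2]
gripper_width: 0.304
```

```bash
python3 - <<'E'
from h import *
np.set_printoptions(precision=4,suppress=True,linewidth=200)
print(ctrl.read_state()['tcp_pos'],ctrl.read_state()['ft_force'])
s0=np.load('scene0.npy',allow_pickle=True).item(); ims=[cam('scene')['image'].astype(float) for _ in range(4)]
a=np.mean(ims,0); np.save('pull1.npy',a)
print(a[190:202,186:208,2].round().astype(int)); print(a[190:202,186:208,0].round().astype(int))
f=lambda i:cv2.resize(np.clip(i,0,255).astype(np.uint8)[:,:,::-1],None,fx=16,fy=16,interpolation=cv2.INTER_CUBIC)
cv2.imwrite('pics/g4.png',np.hstack([f(a[183:213,182:206]*1.7),f(s0['image'][183:213,182:206].astype(float)*1.2)]))
E
```

```text
[ 0.5087 -0.0184  0.1623] [ 2.8929 -0.3364 -0.1872]
[[ 78  80  78  78  77  78  80  79  80  77  79  80  85  89  89  85  81  79  78  79  77  72]
 [ 80  81  84  83  78  77  82  83  82  79  78  82  84  81  84  85  84  80  78  77  78  78]
 [ 80  85  89  91  90  88  90  90  85  78  79  79  80  78  78  81  85  83  81  78  79  79]
 [ 80  82  82  86  93  94  91  90  81  79  77  77  77  78  78  78  82  87  87  82  83  83]
 [ 80  83  78  69  69  71  74  89  92  81  77  78  79  78  79  78  80  88  92  90  90  90]
 [ 85  81  70  58  55  56  73 107 116  88  76  76  76  76  74  71  73  84  91  92  94  94]
 [ 84  79  68  58  54  56  76 113 122  86  70  68  68  66  64  64  68  79  89  93  91  92]
 [ 81  78  69  58  56  54  63  85  91  70  61  65  64  66  67  68  72  80  89  91  90  91]
 [ 79  77  68  56  53  53  60  77  84  71  63  69  74  75  76  77  76  82  88  90  91  90]
 [ 78  74  63  53  55  60  72  83  90  83  73  74  78  78  79  78  77  81  86  90  90  90]
 [ 79  76  67  63  74  84  95 101 101  92  79  77  79  78  78  77  78  80  86  90  90  90]
 [ 82  80  75  75  88  94  97  99  97  90  82  
[... 437 characters left out ...]
9 107  82  52  44  45  46  45  46  47  59  81  92  91  90  91]
 [ 65  86 110 125 132 133 127 129 116  67  43  45  48  48  47  49  60  81  93  96  98  98]
 [ 63  80 108 124 125 125 130 139 127  75  48  50  52  54  54  55  60  78  92  94  93  93]
 [ 53  74 106 123 126 125 124 120  98  64  51  54  54  55  53  51  56  76  91  92  92  92]
 [ 46  65  94 113 116 115 113 107  90  68  51  49  50  49  46  46  52  74  89  92  92  92]
 [ 44  50  63  76  80  76  82  89  91  82  58  43  45  44  44  46  51  71  87  92  92  92]
 [ 47  50  54  59  74  82  94 102 102  91  65  45  44  45  44  43  52  70  87  92  91  92]
 [ 56  54  61  72  87  95  98 100  99  91  72  50  44  45  44  44  48  66  86  91  91  88]]
```

View pics/g4.png

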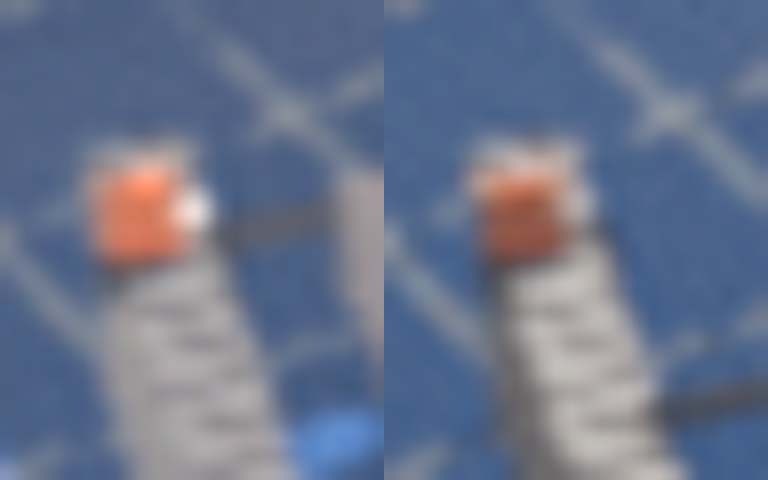

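```bash
python3 - <<'E'
from h import *
np.set_printoptions(precision=3,suppress=True,linewidth=220)
t0=np.load('top0.npy',allow_pickle=True).item(); s0=np.load('scene0.npy',allow_pickle=True).item()
M=R2(np.radians(-18.9))
def prof(k,o,ys,z,xs,ch):
    out=[]
    for x in xs:
        v=[]
        for y in ys:
            u,w=proj(k,np.append(np.array(o)+M@[x,y],z)); v.append(cv2.remap(k['image'][...,ch].astype(np.float32),np.float32([[u]]),np.float32([[w]]),cv2.INTER_LINEAR)[0,0])
        out.append(np.mean(v))
    return np.array(out)
xs=np.arange(-.150,.021,.001)
for n,k,o,dz in(('top',t0,(.5968,-.0492),0),('scene',s0,(.6016,-.0489),-.002)):
    p=prof(k,o,(-.052,-.055,-.058),.05+dz,xs,0)
    print(n,'red along bar'); 
    for i in range(0,len(xs),19): print(round(xs[i],3),p[i:i+19].round().astype(int))
    for nm,ys,z in(('ptr',(-.046,-.044,-.040,-.036,-.032),.0575),('housing edge',(-.02,0,.02),.072)):
        X=np.arange(-.075,-.045,.001) if nm=='ptr' else np.arange(-.012,.012,.001)
        print(nm,X[0],prof(k,o,ys,z+dz,X,2).round().astype(int))
E
```

```text
top red along bar
-0.15 [ 81  83  85  86  88  89 100 118 145 177 203 210 208 203 202 210 225 236 239]
-0.131 [239 238 234 228 219 214 217 226 234 238 238 236 229 213 188 159 138 134 145]
-0.112 [163 180 190 193 191 187 194 208 225 234 238 238 237 233 224 215 212 216 224]
-0.093 [232 238 239 238 233 226 219 214 216 224 233 237 238 238 232 225 219 216 219]
-0.074 [228 235 238 238 236 231 225 219 216 219 227 234 235 235 232 225 216 207 203]
-0.055 [207 217 230 236 238 238 238 239 239 239 239 239 239 239 238 238 238 238 238]
-0.036 [239 239 239 239 239 239 239 239 238 238 238 238 238 238 238 238 238 238 238]
-0.017 [238 238 238 238 238 238 239 239 239 238 238 238 238 238 238 239 238 238 238]
0.002 [238 238 237 235 230 218 192 160 125  97  81  75  72  71  71  70  71  72  73]
ptr -0.075 [160 163 166 166 165 162 158 156 153 147 137 127 120 114 114 119 126 135 143 149 156 161 162 162 161 159 159 160 161 162]
housing edge -0.012 [126 123 119 112 104  98  93  88  86  87  93 103 114 124 132 137 140 142 142 142 142 142 142 142]
scene red along bar
-0.15 [ 65  65  65  67  72  78  83  90  97 106 1
[... 265 characters left out ...]
 154 152 149 147 147 148]
-0.074 [151 151 152 151 148 144 140 137 139 145 150 154 154 152 150 146 142 140 139]
-0.055 [142 148 153 158 162 164 165 166 166 166 166 166 166 165 165 165 166 166 166]
-0.036 [166 166 166 166 166 166 166 166 166 167 167 167 167 167 167 167 167 167 167]
-0.017 [167 167 167 167 167 168 168 168 168 168 168 168 168 168 168 168 169 169 170]
0.002 [170 170 169 167 163 158 149 139 130 123 117 112 109 108 108 109 109 109 108]
ptr -0.075 [118 118 118 118 118 118 118 117 117 115 112 109 104  98  92  87  82  82  83  85  89  94  99 104 108 111 112 113 114 114]
housing edge -0.012 [127 127 128 128 127 127 126 125 123 122 120 118 115 113 111 110 109 108 107 107 107 107 107 107]
```

```bash
python3 - <<'E'
from h import *
np.set_printoptions(precision=3,suppress=True,linewidth=220)
t0=np.load('top0.npy',allow_pickle=True).item(); s0=np.load('scene0.npy',allow_pickle=True).item()
M=R2(np.radians(-18.9)); ot=np.array((.5968,-.0492))+M@[-.001,0]; os=np.array((.6016,-.0489))+M@[-.0005,0]
def samp(im,k,o,x,y,z):
    u,w=proj(k,np.append(np.array(o)+M@[x,y],z)); return cv2.remap(im.astype(np.float32),np.float32([[u]]),np.float32([[w]]),cv2.INTER_LINEAR)[0,0]
X=np.arange(-.128,-.095,.001)
d=lambda k:k['image'][...,0].astype(float)-k['image'][...,2]
a=np.load('pull1.npy')
for y in(-.040,-.044,-.048,-.050,-.053,-.057,-.061,-.065):
    print('top y',y,[int(samp(d(t0),t0,ot,x,y,.058)) for x in X], 'gray',[int(samp(t0['image'][...,1],t0,ot,x,y,.058)) for x in X])
for y in(-.048,-.050,-.053,-.057,-.061):
    print('sc y',y,[int(samp(d(s0),s0,os,x,y,.056)) for x in X],'gray',[int(samp(s0['image'][...,1],s0,os,x,y,.056)) for x in X])
X2=np.arange(-.120,-.085,.001)
for y in(-.046,-.043,-.040,-.036,-.032): print('now ptr y',y,[int(samp(a[...,2],s0,os,x,y,.0555)) for x in X2])
X2=np.arange(-.075,-.045,.001)
for y in(-.046,-.043,-.040,-.036,-.032): print('home ptr y',y,[int(samp(s0['image'][...,2],s0,os,x,y,.0555)) for x in X2])
E
```

```text
top y -0.04 [-83, -87, -87, -86, -84, -81, -80, -80, -80, -80, -82, -82, -85, -87, -89, -89, -86, -84, -79, -74, -69, -62, -57, -51, -47, -47, -48, -52, -59, -64, -69, -74, -78] gray [105, 105, 106, 106, 106, 106, 105, 105, 105, 105, 104, 104, 103, 103, 103, 104, 104, 104, 106, 110, 117, 124, 131, 134, 137, 134, 129, 121, 114, 109, 109, 109, 110]
top y -0.044 [-8, -8, -5, -3, -5, -6, -6, -6, -5, -2, -4, -7, -11, -14, -16, -14, -11, -12, -12, -12, -12, -11, -9, -8, -9, -10, -10, -8, -5, -6, -7, -9, -9] gray [143, 143, 139, 135, 135, 142, 148, 152, 147, 139, 132, 123, 113, 103, 90, 87, 84, 86, 88, 89, 91, 90, 100, 121, 137, 145, 148, 142, 129, 129, 131, 131, 132]
top y -0.048 [1, 1, 1, 1, 1, 1, 0, 1, 1, 1, 1, 1, 0, 0, 0, 0, 0, 0, 1, 2, 0, 0, 1, 2, 3, 2, 3, 3, 3, 3, 4, 4, 5] gray [234, 227, 221, 218, 221, 232, 239, 238, 237, 231, 222, 211, 179, 147, 128, 118, 112, 111, 108, 106, 109, 129, 162, 194, 218, 235, 235, 235, 232, 229, 227, 221, 214]
top y -0.05 [0, 0, 0, 0, 0, 0, 0, 0, 0, 0, 1, 1, 0, 1, 4, 10, 20, 25, 25, 24, 18, 6, 4, 3, 2, 2, 2, 2, 2, 2, 2, 3, 4] gray [236, 226, 215, 218, 22
[... 3817 characters left out ...]
 84, 81, 82, 84, 85, 89, 94, 98, 103, 107, 109, 111, 112, 115]
home ptr y -0.043 [118, 119, 119, 119, 119, 118, 117, 116, 114, 113, 109, 105, 102, 98, 94, 89, 84, 80, 80, 83, 87, 90, 95, 100, 105, 109, 112, 112, 113, 114]
home ptr y -0.04 [118, 118, 119, 118, 117, 116, 115, 114, 113, 112, 112, 108, 104, 99, 94, 90, 86, 82, 79, 81, 86, 92, 98, 102, 106, 110, 114, 115, 115, 115]
home ptr y -0.036 [113, 111, 109, 108, 109, 110, 112, 113, 113, 112, 111, 110, 105, 100, 93, 87, 84, 83, 83, 82, 86, 93, 100, 107, 111, 113, 115, 116, 117, 116]
home ptr y -0.032 [117, 117, 117, 117, 116, 116, 116, 115, 114, 113, 110, 107, 104, 100, 95, 89, 84, 81, 84, 85, 88, 90, 95, 100, 104, 108, 108, 108, 108, 108]
```

Request:
send_rows:
  targets: "0 -.002 0 0;0 -.002 0 0;0 0 0 0;0 0 0 0;0 0 0 0;0 0 0 0"

```text
time_s: 9.48
tcp_pos: [0.505, -0.0171, 0.1623]
tool_rot: [-0.576, -0.411, 0.576, -0.411]
ft_force: [4.0, -0.6, -0.5]
gripper_width: 0.304
```

```bash
cat >> h.py <<'E'
M=R2(np.radians(-18.9)); OS=np.array((.6016,-.0489))+M@[-.0005,0]
def ptr(home=-.0575,n=3):
    """pointer travel (mm) from the scene camera, dark ridge between bar and cross-bar"""
    k=[cam('scene') for _ in range(n)]; b=np.mean([c['image'][...,2] for c in k],0).astype(np.float32); k=k[0]
    X=np.arange(-.122,-.085,.0005); r=[]
    for y in(-.043,-.040,-.036,-.032):
        uv=np.float32([proj(k,np.append(OS+M@[x,y],.0555)) for x in X]); p=cv2.remap(b,uv[:,:1],uv[:,1:],cv2.INTER_LINEAR)[:,0]
        w=np.clip(np.median(p)-4-p,0,None); i=p.argmin(); w[abs(np.arange(len(X))-i)>8]=0; r.append((X*w).sum()/w.sum())
    s=ctrl.read_state(); print('travel mm',((home-np.array(r))*1000).round(1),'mean',((home-np.mean(r))*1000).round(2),'tcp',s['tcp_pos'].round(4),'F',s['ft_force'].round(2),'w',round(s['gripper_width'],3),'t',s['time_s'])
E
python3 -c "
from h import *
ptr()"
```

```text
travel mm [49.8 49.4 50.1 49.9] mean 49.82 tcp [ 0.505  -0.0171  0.1623] F [ 2.76 -0.61 -0.62] w 0.307 t 9.6333
```

Request:
send_rows:
  targets: "0 0 0 0;0 0 0 0;0 0 0 0;0 0 0 0;0 0 0 0;0 0 0 0;0 0 0 0;0 0 0 0;0 0 0 0;0 0 0 0;0 0 0 0;0 0 0 0"

```text
time_s: 10.63
tcp_pos: [0.505, -0.0171, 0.1623]
tool_rot: [0.576, 0.411, -0.576, 0.411]
ft_force: [2.9, -0.3, -0.7]
gripper_width: 0.303
```

Request:
send_rows:
  targets: "0 0 0 0;0 0 0 0;0 0 0 0;0 0 0 0;0 0 0 0;0 0 0 0;0 0 0 0;0 0 0 0;0 0 0 0;0 0 0 0;0 0 0 0;0 0 0 0"

```text
time_s: 11.63
tcp_pos: [0.505, -0.0171, 0.1623]
tool_rot: [-0.576, -0.411, 0.576, -0.411]
ft_force: [4.0, -0.5, -0.7]
gripper_width: 0.304
```

Request:
send_rows:
  targets: "0 -.001 0 0;0 0 0 0;0 0 0 0;0 0 0 0;0 0 0 0;0 0 0 0;0 0 0 0;0 0 0 0;0 0 0 0;0 0 0 0;0 0 0 0;0 0 0 0"

```text
time_s: 12.63
tcp_pos: [0.504, -0.0168, 0.1623]
tool_rot: [0.576, 0.411, -0.576, 0.411]
ft_force: [3.4, -0.1, -0.9]
gripper_width: 0.3
```

```bash
python3 -c "
from h import *
ptr()
save(cam('scene'),'g5.png',(170,165,240,235),8)"
```

```text
travel mm [50.1 50.1 50.9 50.6] mean 50.4 tcp [ 0.504  -0.0168  0.1623] F [ 3.71 -1.08 -0.81] w 0.302 t 12.7833
```

Request:
send_rows:
  targets: "0 0 0 0;0 0 0 0;0 0 0 0;0 0 0 0;0 0 0 0;0 0 0 0;0 0 0 0;0 0 0 0;0 0 0 0;0 0 0 0;0 0 0 0;0 0 0 0"

```text
time_s: 13.83
tcp_pos: [0.504, -0.0168, 0.1623]
tool_rot: [0.576, 0.411, -0.576, 0.411]
ft_force: [4.0, -1.3, -0.8]
gripper_width: 0.306
```

View pics/g5.png

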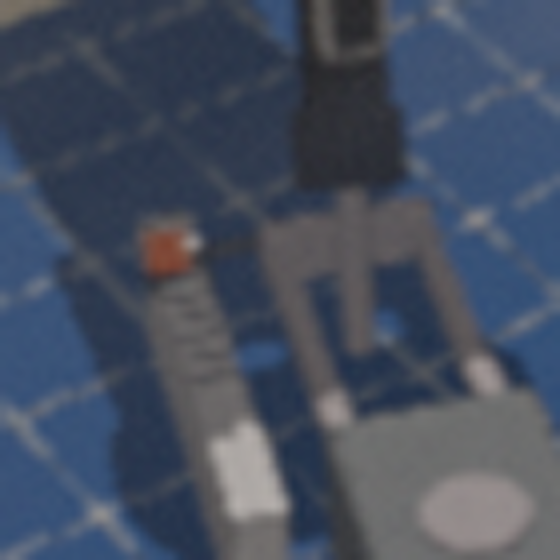

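Request:
send_rows:
  targets: "0 -.001 0 0;0 0 0 0;0 0 0 0;0 0 0 0;0 0 0 0;0 0 0 0;0 0 0 0;0 0 0 0;0 0 0 0;0 0 0 0;0 0 0 0;0 0 0 0"

```text
time_s: 14.83
tcp_pos: [0.5031, -0.0165, 0.1623]
tool_rot: [0.576, 0.411, -0.576, 0.411]
ft_force: [2.6, -1.7, -0.9]
gripper_width: 0.3
```

Request:
send_rows:
  targets: "0 0 0 0;0 0 0 0;0 0 0 0;0 0 0 0;0 0 0 0;0 0 0 0;0 0 0 0;0 0 0 0;0 0 0 0;0 0 0 0;0 0 0 0;0 0 0 0"

```text
time_s: 15.83
tcp_pos: [0.5031, -0.0164, 0.1623]
tool_rot: [-0.576, -0.411, 0.576, -0.411]
ft_force: [2.8, -1.0, -1.4]
gripper_width: 0.304
```

Request:
send_rows:
  targets: "0 0 0 0;0 0 0 0;0 .004 0 0;0 .007 0 0;0 .007 0 0;0 .007 0 0;0 .007 0 0;0 .007 0 0;0 .007 0 0;0 .007 0 0;0 .007 0 0;0 .005 0 0"

```text
time_s: 16.83
tcp_pos: [0.565, -0.0377, 0.162]
tool_rot: [-0.575, -0.411, 0.576, -0.41]
ft_force: [-0.5, 0.0, -1.4]
gripper_width: 0.302
```

Request:
send_rows:
  targets: "0 .005 0 0;0 .003 0 0;0 0 0 0;0 0 0 0"

```text
time_s: 17.17
tcp_pos: [0.572, -0.0401, 0.1622]
tool_rot: [-0.575, -0.411, 0.576, -0.411]
ft_force: [0.6, 0.3, -1.6]
gripper_width: 0.302
```

```bash
python3 -c "
from h import *
go([.573,-.040,.2633],-19)
a=cam('scene'); P=cloud(a);np.save('s_after.npy',a,allow_pickle=True)
im=a['image'].astype(int); m=(P[...,0]>.25)&(P[...,0]<.75)&(P[...,1]<-.15)&(abs(P[...,2]-.0775)<.006)&(im[...,0]>im[...,2]+25)
n,l,st,ce=cv2.connectedComponentsWithStats(m.astype(np.uint8))
i=1+st[1:,4].argmax(); r=cv2.minAreaRect((P[l==i][:,:2]*1000).astype(np.float32)); print(r,st[i])
save(a,'g6.png',(60,150,240,285),4)
b=cam('top'); P=cloud(b); im=b['image'].astype(int); m=(P[...,1]<-.15)&(abs(P[...,2]-.08)<.006)&(im[...,0]>im[...,2]+25)
r=cv2.minAreaRect((P[m][:,:2]*1000).astype(np.float32)); print('top',r,m.sum())
"
```

```text
tool y heading -18.96 tcp [ 0.572  -0.0401  0.1622] tilt [-4.e-04  1.e-04 -1.e+00] w 0.302
turn 0.04 shift after turn [-0.1011  0.0009 -0.0004]
((530.7405395507812, -287.3677978515625), (228.54469299316406, 83.17842864990234), 16.83793067932129) [  72  209   93   62 2389]
top ((526.7933959960938, -288.03680419921875), (219.43760681152344, 80.54207611083984), 16.989686965942383) 3299
```

View pics/g6.png

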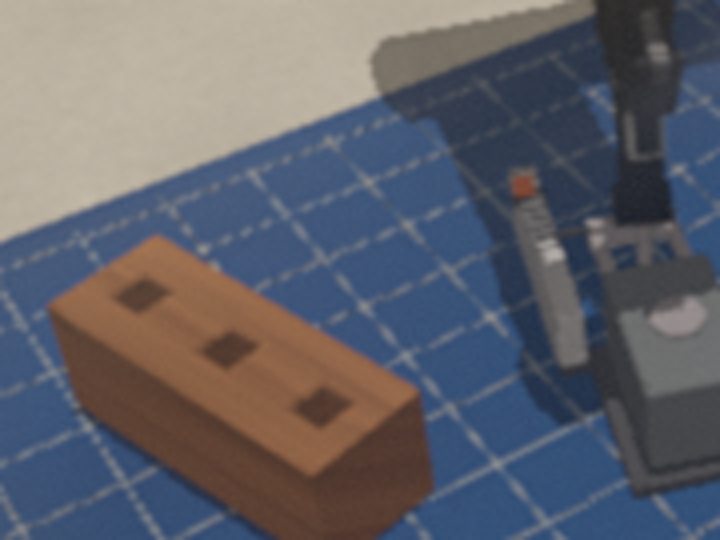

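Slide is home, the stand has not moved. I raise the probe and carry it to the near well (about x .457, y -.310).

Request:
send_rows:
  targets: "-.008 0 0 0;-.014 0 0 0;-.018 0 0 0;-.018 0 0 0;-.018 0 0 0;-.014 0 0 0;-.008 0 0 0;-.002 0 0 0;0 0 0 0;0 0 0 0"

```text
time_s: 18.1
tcp_pos: [0.5718, -0.0401, 0.2615]
tool_rot: [-0.575, -0.411, 0.576, -0.41]
ft_force: [0.3, 0.3, -2.3]
gripper_width: 0.303
```

Request:
send_rows:
  targets: "0 0 .008 0;0 -.001 .016 0;0 -.002 .026 0;0 -.002 .032 0;0 -.003 .035 0;0 -.003 .036 0;0 -.003 .036 0;0 -.002 .034 0;0 -.002 .028 0;0 -.002 .022 0;0 -.001 .012 0;0 0 .007 0"

```text
time_s: 19.1
tcp_pos: [0.4564, -0.3107, 0.2617]
tool_rot: [-0.576, -0.411, 0.576, -0.41]
ft_force: [0.3, -0.2, -2.8]
gripper_width: 0.3
```

Request:
send_rows:
  targets: "0 0 0 0;0 0 0 0;0 0 0 0;0 0 0 0"

```text
time_s: 19.43
tcp_pos: [0.4578, -0.3085, 0.2624]
tool_rot: [0.575, 0.411, -0.575, 0.411]
ft_force: [0.1, 0.3, -0.4]
gripper_width: 0.303
```

```bash
cat >> h.py <<'E'
def stand(n):
    b=cam(n); P=cloud(b); im=b['image'].astype(int); z0=.08 if n=='top' else .0775
    m=((P[...,1]<-.15)&(abs(P[...,2]-z0)<.006)&(im[...,0]>im[...,2]+25)).astype(np.uint8)
    k,l,st,ce=cv2.connectedComponentsWithStats(m); i=1+st[1:,4].argmax()
    r=cv2.minAreaRect((P[l==i][:,:2]*1000).astype(np.float32)); print(n,np.round(r[0],1),np.round(r[1],1),round(r[2],2),st[i,4]); return b
E
python3 -c "
from h import *
go([.457,-.310,.262],-19); print(ctrl.read_state()['ft_force'])
a=stand('scene'); stand('top')
save(a,'w1.png',(50,100,190,290),3)"
```

```text
tool y heading -18.89 tcp [ 0.4578 -0.3085  0.2624] tilt [ 1.e-04  1.e-04 -1.e+00] w 0.303
turn 0.11 shift after turn [ 0.0004 -0.0003  0.0017]
[ 0.06240048  0.25792261 -0.38678198]
scene [ 532.7 -287.2] [222.5  82.8] 16.67 2368
top [ 526.9 -288.2] [219.2  80.6] 16.87 3167
```

View pics/w1.png

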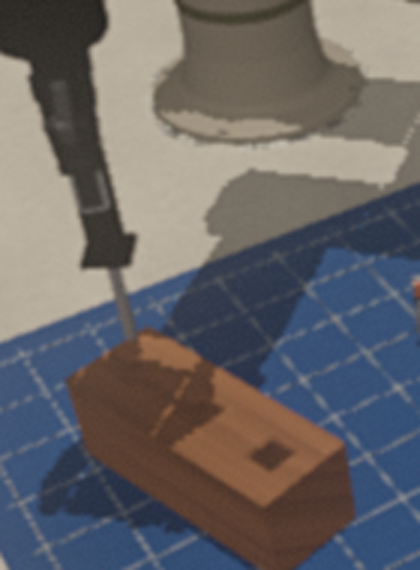

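```bash
python3 -c "
from h import *
a=cam('scene'); print(ray(a,93.3,212.5,.109)); print('well scene', np.array([.531,-.2875])-.075*np.array([np.cos(np.radians(17)),np.sin(np.radians(17))]))
print('far well seen', ray(a,50+272/3,100+455/3,.078), np.array([.531,-.2875])+.075*np.array([np.cos(np.radians(17)),np.sin(np.radians(17))]))
d=a['image'][204:216,86:102].sum(2);print(d)"
```

```text
[ 0.46010341 -0.30708569  0.109     ]
well scene [ 0.45927714 -0.30942788]
far well seen [ 0.6061426  -0.26564123  0.078     ] [ 0.60272286 -0.26557212]
[[266 272 273 280 288 283 263 254 289 320 298 273 272 271 272 274]
 [276 292 296 294 292 284 264 256 271 281 279 270 271 273 270 266]
 [307 330 328 293 305 293 271 255 255 265 278 269 272 271 276 269]
 [334 334 295 276 285 281 276 265 253 263 271 274 266 265 270 274]
 [299 284 269 267 280 289 276 263 252 260 274 270 268 263 267 267]
 [273 272 270 268 277 282 284 268 251 251 260 261 247 231 244 260]
 [270 267 269 272 277 282 284 271 254 246 241 236 226 221 222 233]
 [276 270 272 270 269 271 282 272 253 238 243 261 263 266 245 224]
 [271 272 274 268 267 276 276 274 256 248 282 333 342 330 308 273]
 [271 271 268 271 269 262 258 258 236 232 286 342 349 341 336 327]
 [269 268 260 258 241 228 225 228 215 226 283 333 337 342 340 342]
 [273 257 245 241 221 218 218 221 216 218 262 315 329 325 337 330]]
```

Request:
send_rows:
  targets: ".006 0 .0015 0;.012 0 0 0;.014 0 0 0;.014 0 0 0;.010 0 0 0;.006 0 0 0;0 0 0 0"

```text
time_s: 20.17
tcp_pos: [0.4565, -0.3106, 0.199]
tool_rot: [-0.575, -0.412, 0.576, -0.41]
ft_force: [-0.4, -0.3, -1.3]
gripper_width: 0.304
```

Request:
send_rows:
  targets: ".006 0 0 0;.010 0 0 0;.010 0 0 0;.006 0 0 0;.003 0 0 0;.002 0 0 0;0 0 0 0;0 0 0 0"

```text
time_s: 20.83
tcp_pos: [0.457, -0.311, 0.1635]
tool_rot: [0.576, 0.411, -0.576, 0.411]
ft_force: [-0.1, -0.1, -1.4]
gripper_width: 0.302
```

Request:
send_rows:
  targets: ".0015 0 0 0;0 0 0 0;0 0 0 0"

```text
time_s: 21.08
tcp_pos: [0.4569, -0.3109, 0.1619]
tool_rot: [0.576, 0.411, -0.576, 0.411]
ft_force: [-0.8, -1.6, -1.4]
gripper_width: 0.303
```

Request:
send_rows:
  targets: "0 0 0 0;0 0 0 0;0 0 0 0;0 0 0 0;0 0 0 0;0 0 0 0;0 0 0 0;0 0 0 0"
  grip: 0.85

```text
time_s: 21.75
tcp_pos: [0.4569, -0.3109, 0.1618]
tool_rot: [-0.576, -0.411, 0.576, -0.411]
ft_force: [0.6, 0.8, 0.8]
gripper_width: 0.852
```

Request:
send_rows:
  targets: "-.01 0 0 0;-.02 0 0 0;-.03 0 0 0;-.03 0 0 0;-.03 0 0 0;-.02 0 0 0;-.008 0 0 0;0 0 0 0;0 0 0 0"

```text
time_s: 22.5
tcp_pos: [0.4567, -0.3107, 0.309]
tool_rot: [-0.576, -0.411, 0.576, -0.41]
ft_force: [0.6, 0.2, -0.1]
gripper_width: 0.849
```

```bash
python3 -c "
from h import *
go([.6085,.2545,.31],-19)
a=stand('scene'); save(a,'w2.png',(50,60,360,290),2.4)"
```

```text
tool y heading -18.97 tcp [ 0.4567 -0.3107  0.309 ] tilt [-8.e-04  8.e-04 -1.e+00] w 0.849
turn 0.03 shift after turn [-0.0007 -0.0405 -0.5839]
scene [ 531.8 -287.3] [224.6  82.8] 16.84 2212
```

View pics/w2.png

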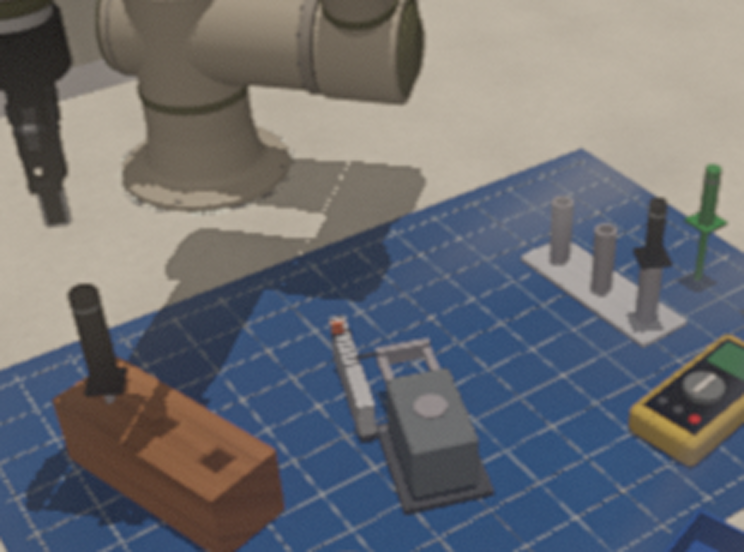

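Request:
send_rows:
  targets: "0 -.001 -.012 0;0 -.002 -.024 0;0 -.002 -.033 0;0 -.002 -.033 0;0 -.002 -.033 0;0 -.002 -.033 0;0 -.002 -.033 0;0 -.002 -.033 0;0 -.002 -.033 0;0 -.002 -.033 0;0 -.002 -.033 0;0 -.002 -.033 0"
  grip: 1

```text
time_s: 23.55
tcp_pos: [0.5537, 0.0452, 0.3087]
tool_rot: [-0.575, -0.411, 0.576, -0.41]
ft_force: [0.5, -0.3, -0.6]
gripper_width: 0.995
```

Request:
send_rows:
  targets: "0 -.002 -.033 0;0 -.002 -.033 0;0 -.002 -.033 0;0 -.002 -.033 0;0 -.002 -.030 0;0 -.002 -.025 0;0 -.002 -.018 0;0 -.001 -.010 0;0 0 -.0035 0;0 0 0 0;0 0 0 0;0 0 0 0"

```text
time_s: 24.55
tcp_pos: [0.6107, 0.2536, 0.3097]
tool_rot: [-0.576, -0.411, 0.576, -0.411]
ft_force: [0.1, 0.5, 0.1]
gripper_width: 1.0
```

```bash
python3 -c "
from h import *
go([.6105,.2545,.133],-19)
a=cam('scene'); save(a,'p2.png',(230,40,360,220),3)"
```

```text
tool y heading -19.01 tcp [0.6107 0.2536 0.3097] tilt [-4.e-04 -2.e-04 -1.e+00] w 1.0
turn -0.01 shift after turn [ 0.1767 -0.0005 -0.0009]
```

Request:
send_rows:
  targets: ".02 0 -.001 0;.03 0 0 0;.032 0 0 0;.032 0 0 0;.028 0 0 0;.018 0 0 0;.011 0 0 0;.005 0 0 0;0 0 0 0"

```text
time_s: 25.35
tcp_pos: [0.6112, 0.2548, 0.1336]
tool_rot: [-0.575, -0.411, 0.576, -0.411]
ft_force: [0.7, 0.4, -0.4]
gripper_width: 1.002
```

Request:
send_rows:
  targets: "0 0 0 0;0 0 0 0;0 0 0 0;0 0 0 0;0 0 0 0;0 0 0 0;0 0 0 0;0 0 0 0;0 0 0 0;0 0 0 0;0 0 0 0;0 0 0 0"
  grip: 0
  squeeze: 90

```text
time_s: 26.35
tcp_pos: [0.6113, 0.2552, 0.1341]
tool_rot: [0.576, 0.411, -0.575, 0.411]
ft_force: [-0.9, 0.2, 5.0]
gripper_width: 0.212
```

```bash
python3 -c "
from h import *
go([.6105,.2545,.133],-19);print(ctrl.read_state()['ft_force'])"
```

```text
tool y heading -18.97 tcp [0.6113 0.2552 0.1341] tilt [ 4.e-04  1.e-04 -1.e+00] w 0.212
turn 0.03 shift after turn [ 0.0011 -0.0005  0.0009]
[-0.90174911  0.2449422   4.99495572]
```

Request:
send_rows:
  targets: "-.008 0 0 0;-.015 0 0 0;-.018 0 0 0;-.018 0 0 0;-.018 0 0 0;-.014 0 0 0;-.009 0 0 0;0 0 0 0;0 0 0 0"
  squeeze: 110

```text
time_s: 27.1
tcp_pos: [0.6111, 0.2551, 0.2333]
tool_rot: [-0.575, -0.411, 0.576, -0.411]
ft_force: [-0.2, -0.4, -2.0]
gripper_width: 0.207
```

Request:
send_rows:
  targets: "0 .001 .008 0;0 .003 .016 0;0 .005 .026 0;0 .007 .032 0;0 .007 .035 0;0 .007 .036 0;0 .007 .036 0;0 .007 .034 0;0 .006 .028 0;0 .005 .022 0;0 .004 .012 0;0 .001 .0065 0"

```text
time_s: 28.1
tcp_pos: [0.5728, -0.0417, 0.233]
tool_rot: [-0.576, -0.411, 0.576, -0.41]
ft_force: [-0.5, -0.1, -2.1]
gripper_width: 0.21
```

Request:
send_rows:
  targets: "0 0 0 0;0 0 0 0;0 0 0 0;0 0 0 0"

```text
time_s: 28.43
tcp_pos: [0.5733, -0.0389, 0.2337]
tool_rot: [-0.575, -0.411, 0.575, -0.411]
ft_force: [0.3, -0.4, -1.1]
gripper_width: 0.208
```

```bash
python3 -c "
from h import *
go([.573,-.040,.135],-19);print(ctrl.read_state()['ft_force'])
a=stand('scene'); save(a,'p3.png',(130,80,280,280),3)"
```

```text
tool y heading -18.88 tcp [ 0.5733 -0.0389  0.2337] tilt [-1.e-04  2.e-04 -1.e+00] w 0.208
turn 0.12 shift after turn [0.0987 0.0001 0.0012]
[ 0.27694579 -0.37208457 -1.12727983]
scene [ 531.3 -287.6] [225.8  82.9] 16.48 2217
```

View pics/p3.png

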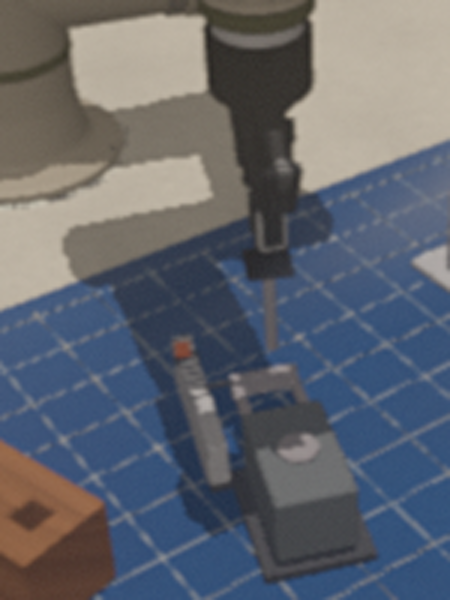

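The probe hangs vertical, with its tip (px 272,350) over the window as before. I lower it and pull.

Request:
send_rows:
  targets: ".006 0 .001 0;.012 0 0 0;.014 0 0 0;.014 0 0 0;.014 0 0 0;.014 0 0 0;.012 0 0 0;.008 0 0 0;.004 0 0 0;0 0 0 0;0 0 0 0"

```text
time_s: 29.4
tcp_pos: [0.5731, -0.0409, 0.1362]
tool_rot: [0.576, 0.411, -0.575, 0.411]
ft_force: [0.3, -0.0, -0.4]
gripper_width: 0.209
```

Request:
send_rows:
  targets: "0 -.004 0 0;0 -.006 0 0;0 -.006 0 0;0 -.006 0 0;0 -.006 0 0;0 -.006 0 0;0 -.006 0 0;0 -.006 0 0;0 -.006 0 0;0 -.006 0 0;0 -.006 0 0;0 -.004 0 0"

```text
time_s: 30.4
tcp_pos: [0.5082, -0.0187, 0.136]
tool_rot: [0.576, 0.411, -0.575, 0.411]
ft_force: [3.3, -1.2, -0.2]
gripper_width: 0.207
```

Request:
send_rows:
  targets: "0 -.001 0 0;0 0 0 0;0 0 0 0"

```text
time_s: 30.65
tcp_pos: [0.5079, -0.0186, 0.1359]
tool_rot: [0.576, 0.411, -0.575, 0.411]
ft_force: [3.6, -0.0, 0.1]
gripper_width: 0.208
```

```bash
python3 -c "
from h import *
ptr(); go([.505,-.0171,.135],-19)"
```

```text
travel mm [45.1 44.8 44.4 45.5] mean 44.97 tcp [ 0.5079 -0.0186  0.1358] F [ 3.21 -1.45  0.7 ] w 0.205 t 30.8
tool y heading -18.97 tcp [ 0.5079 -0.0186  0.1358] tilt [ 3.e-04 -1.e-04 -1.e+00] w 0.205
turn 0.03 shift after turn [ 0.0008 -0.0032 -0.0005]
```

Request:
send_rows:
  targets: "0 -.002 0 0;0 -.0025 0 0;0 0 0 0;0 0 0 0;0 0 0 0"

```text
time_s: 31.22
tcp_pos: [0.5033, -0.0171, 0.1358]
tool_rot: [-0.576, -0.411, 0.576, -0.411]
ft_force: [3.5, 0.2, 0.2]
gripper_width: 0.212
```

```bash
python3 -c "
from h import *
ptr(n=4)"
```

```text
travel mm [49.5 49.5 49.8 50.1] mean 49.74 tcp [ 0.5034 -0.0171  0.1358] F [ 3.91 -1.1   0.1 ] w 0.206 t 31.4167
```

Travel is 49.7 mm, the same reading as in the first pull. I use the same three holds, 1 mm apart.

Request:
send_rows:
  targets: "0 0 0 0;0 0 0 0;0 0 0 0;0 0 0 0;0 0 0 0;0 0 0 0;0 0 0 0;0 0 0 0;0 0 0 0;0 0 0 0;0 0 0 0;0 0 0 0"

```text
time_s: 32.42
tcp_pos: [0.5034, -0.0171, 0.1358]
tool_rot: [-0.576, -0.411, 0.576, -0.411]
ft_force: [3.1, -1.5, -0.7]
gripper_width: 0.205
```

Request:
send_rows:
  targets: "0 0 0 0;0 0 0 0;0 0 0 0;0 0 0 0;0 0 0 0;0 0 0 0;0 0 0 0;0 0 0 0;0 0 0 0;0 0 0 0;0 0 0 0;0 0 0 0"

```text
time_s: 33.42
tcp_pos: [0.5034, -0.017, 0.1358]
tool_rot: [0.576, 0.411, -0.576, 0.411]
ft_force: [3.0, -0.5, -0.8]
gripper_width: 0.204
```

Request:
send_rows:
  targets: "0 -.001 0 0;0 0 0 0;0 0 0 0;0 0 0 0;0 0 0 0;0 0 0 0;0 0 0 0;0 0 0 0;0 0 0 0;0 0 0 0;0 0 0 0;0 0 0 0"

```text
time_s: 34.42
tcp_pos: [0.5024, -0.0167, 0.1358]
tool_rot: [-0.576, -0.411, 0.576, -0.411]
ft_force: [3.6, -1.5, -0.3]
gripper_width: 0.208
```

Request:
send_rows:
  targets: "0 0 0 0;0 0 0 0;0 0 0 0;0 0 0 0;0 0 0 0;0 0 0 0;0 0 0 0;0 0 0 0;0 0 0 0;0 0 0 0;0 0 0 0;0 0 0 0"

```text
time_s: 35.42
tcp_pos: [0.5024, -0.0167, 0.1358]
tool_rot: [-0.576, -0.411, 0.576, -0.411]
ft_force: [3.2, -0.4, -0.0]
gripper_width: 0.21
```

```bash
python3 -c "
from h import *
ptr(n=4)"
```

```text
travel mm [50.1 50.3 51.2 50.5] mean 50.53 tcp [ 0.5024 -0.0167  0.1358] F [ 3.3  -1.81 -0.53] w 0.206 t 35.6167
```

Request:
send_rows:
  targets: "0 -.001 0 0;0 0 0 0;0 0 0 0;0 0 0 0;0 0 0 0;0 0 0 0;0 0 0 0;0 0 0 0;0 0 0 0;0 0 0 0;0 0 0 0;0 0 0 0"

```text
time_s: 36.62
tcp_pos: [0.5015, -0.0164, 0.1358]
tool_rot: [-0.576, -0.411, 0.576, -0.411]
ft_force: [3.0, -0.1, -0.2]
gripper_width: 0.208
```

Request:
send_rows:
  targets: "0 0 0 0;0 0 0 0;0 0 0 0;0 0 0 0;0 0 0 0;0 0 0 0;0 0 0 0;0 0 0 0;0 0 0 0;0 0 0 0;0 0 0 0;0 0 0 0"

```text
time_s: 37.62
tcp_pos: [0.5015, -0.0164, 0.1358]
tool_rot: [-0.576, -0.411, 0.576, -0.411]
ft_force: [3.5, -1.1, -1.5]
gripper_width: 0.208
```

Request:
send_rows:
  targets: "0 0 0 0;0 0 0 0;0 .004 0 0;0 .007 0 0;0 .007 0 0;0 .007 0 0;0 .007 0 0;0 .007 0 0;0 .007 0 0;0 .007 0 0;0 .007 0 0;0 .005 0 0"

```text
time_s: 38.62
tcp_pos: [0.5635, -0.0378, 0.1355]
tool_rot: [-0.575, -0.411, 0.576, -0.411]
ft_force: [0.5, -0.1, -1.1]
gripper_width: 0.21
```

Request:
send_rows:
  targets: "0 .005 0 0;0 .003 0 0;0 0 0 0;0 0 0 0"

```text
time_s: 38.95
tcp_pos: [0.5704, -0.0401, 0.1357]
tool_rot: [-0.575, -0.411, 0.576, -0.411]
ft_force: [-0.2, -0.3, -1.3]
gripper_width: 0.209
```

```bash
python3 -c "
from h import *
go([.573,-.040,.2355],-19)
stand('scene'); b=stand('top')
s0=np.load('scene0.npy',allow_pickle=True).item(); a=cam('scene')
# pointer home check: ridge column
for y in(-.043,-.040,-.036):
  X=np.arange(-.07,-.048,.001); print([int(a['image'][int(round(v)),int(round(u)),2]) for u,v in (proj(a,np.append(OS+M@[x,y],.0555)) for x in X)])
"
```

```text
tool y heading -18.97 tcp [ 0.5704 -0.0401  0.1357] tilt [-4.e-04  1.e-04 -1.e+00] w 0.209
turn 0.03 shift after turn [-0.0998  0.0024 -0.0009]
scene [ 531.6 -286.5] [224.4  83.8] 16.98 2224
top [ 526.9 -287.8] [219.5  80.4] 16.64 3008
[83, 83, 83, 78, 78, 78, 78, 72, 72, 72, 72, 68, 69, 69, 69, 70, 70, 70, 70, 76, 76, 76, 76]
[80, 80, 80, 80, 79, 79, 79, 79, 71, 71, 71, 71, 66, 66, 66, 66, 71, 71, 71, 71, 74, 77, 77]
[84, 76, 76, 76, 80, 77, 77, 77, 77, 74, 74, 74, 74, 67, 67, 68, 68, 74, 74, 74, 74, 78, 78]
```

Request:
send_rows:
  targets: "-.008 0 0 0;-.014 0 0 0;-.018 0 0 0;-.018 0 0 0;-.018 0 0 0;-.014 0 0 0;-.008 0 0 0;-.002 0 0 0;0 0 0 0;0 0 0 0"

```text
time_s: 39.93
tcp_pos: [0.5702, -0.0401, 0.235]
tool_rot: [-0.575, -0.411, 0.576, -0.41]
ft_force: [0.1, 0.4, -1.9]
gripper_width: 0.209
```

Request:
send_rows:
  targets: "0 .003 .006 0;0 .006 .012 0;0 .010 .020 0;0 .012 .023 0;0 .013 .025 0;0 .013 .025 0;0 .013 .025 0;0 .012 .023 0;0 .010 .020 0;0 .0065 .013 0;0 .003 .007 0;0 .002 .004 0"

```text
time_s: 40.93
tcp_pos: [0.602, -0.2675, 0.2349]
tool_rot: [-0.576, -0.411, 0.576, -0.41]
ft_force: [0.2, 0.8, -1.4]
gripper_width: 0.211
```

Request:
send_rows:
  targets: "0 0 0 0;0 0 0 0;0 0 0 0;0 0 0 0"

```text
time_s: 41.27
tcp_pos: [0.6025, -0.265, 0.236]
tool_rot: [0.575, 0.411, -0.575, 0.411]
ft_force: [-0.8, -0.4, -0.7]
gripper_width: 0.207
```

```bash
python3 -c "
from h import *
go([.602,-.266,.236],-19);print(ctrl.read_state()['ft_force'])
a=stand('scene'); stand('top'); save(a,'w3.png',(50,90,250,290),3)"
```

```text
tool y heading -18.91 tcp [ 0.6025 -0.265   0.236 ] tilt [ 2.e-04 -0.e+00 -1.e+00] w 0.207
turn 0.09 shift after turn [ 0.     -0.0002  0.0011]
[-0.81597223 -0.42226654 -0.68392126]
scene [ 531.2 -287.3] [224.7  82.4] 16.82 2157
top [ 571.  -274.8] [126.2  80.7] 16.81 1315
```

View pics/w3.png

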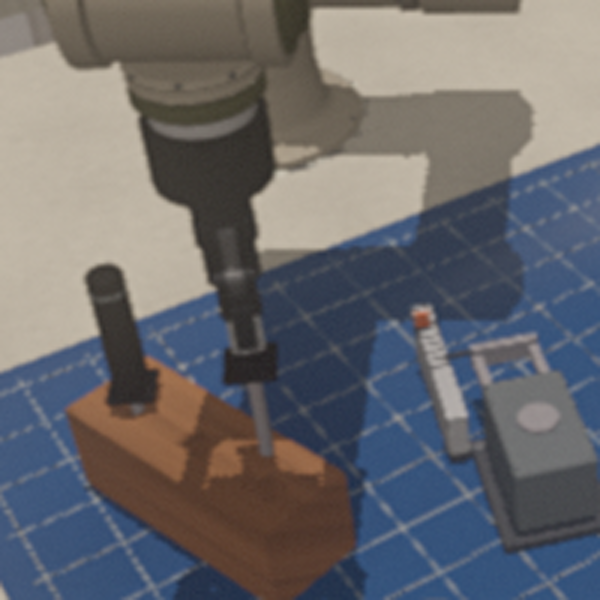

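```bash
python3 -c "
from h import *
a=cam('scene'); print(ray(a,139,240.8,.109))"
```

```text
[ 0.60499677 -0.26430566  0.109     ]
```

Request:
send_rows:
  targets: ".006 0 .001 0;.012 0 0 0;.014 0 0 0;.014 0 0 0;.010 0 0 0;.006 0 0 0;0 0 0 0"

```text
time_s: 42.0
tcp_pos: [0.6017, -0.2665, 0.1723]
tool_rot: [-0.575, -0.412, 0.576, -0.41]
ft_force: [-0.9, 0.2, -1.4]
gripper_width: 0.208
```

Request:
send_rows:
  targets: ".006 0 0 0;.010 0 0 0;.010 0 0 0;.006 0 0 0;.003 0 0 0;.0025 0 0 0;0 0 0 0;0 0 0 0"

```text
time_s: 42.67
tcp_pos: [0.6022, -0.2668, 0.1366]
tool_rot: [0.576, 0.411, -0.575, 0.411]
ft_force: [0.1, -0.4, 0.0]
gripper_width: 0.207
```

Request:
send_rows:
  targets: ".0015 0 0 0;0 0 0 0;0 0 0 0"

```text
time_s: 42.92
tcp_pos: [0.6021, -0.2667, 0.1349]
tool_rot: [0.576, 0.411, -0.576, 0.411]
ft_force: [0.2, -1.0, -0.7]
gripper_width: 0.206
```

Request:
send_rows:
  targets: "0 0 0 0;0 0 0 0;0 0 0 0;0 0 0 0;0 0 0 0;0 0 0 0;0 0 0 0;0 0 0 0"
  grip: 0.85

```text
time_s: 43.58
tcp_pos: [0.6021, -0.2667, 0.1348]
tool_rot: [-0.576, -0.411, 0.576, -0.411]
ft_force: [-0.1, 0.7, 0.1]
gripper_width: 0.848
```

Request:
send_rows:
  targets: "-.01 0 0 0;-.02 0 0 0;-.03 0 0 0;-.03 0 0 0;-.03 0 0 0;-.03 0 0 0;-.015 0 0 0;-.008 0 0 0;0 0 0 0;0 0 0 0"

```text
time_s: 44.42
tcp_pos: [0.6019, -0.2666, 0.3071]
tool_rot: [-0.575, -0.411, 0.576, -0.41]
ft_force: [0.1, 0.3, 0.1]
gripper_width: 0.851
```

Request:
send_rows:
  targets: "0 0 -.01 0;0 0 -.02 0;0 0 -.03 0;0 0 -.03 0;0 0 -.03 0;0 0 -.03 0;0 0 -.02 0;0 0 -.01 0;0 0 0 0;0 0 0 0;0 0 0 0;0 0 0 0"

```text
time_s: 45.42
tcp_pos: [0.6603, -0.0978, 0.3076]
tool_rot: [-0.576, -0.41, 0.576, -0.41]
ft_force: [0.4, -1.3, -1.2]
gripper_width: 0.851
```

```bash
python3 -c "
from h import *
go([.6,-.1,.3]); print(ctrl.read_state()['time_s'])
a=stand('scene'); save(a,'end.png',(40,60,380,330),2.2)"
```

```text
tool y heading -19.07 tcp [ 0.6603 -0.0978  0.3076] tilt [-4.e-04 -1.e-04 -1.e+00] w 0.851
shift [ 0.0076 -0.0563  0.0217]
45.4167
scene [ 532.  -286.8] [223.1  83. ] 17.14 1944
```

View pics/end.png

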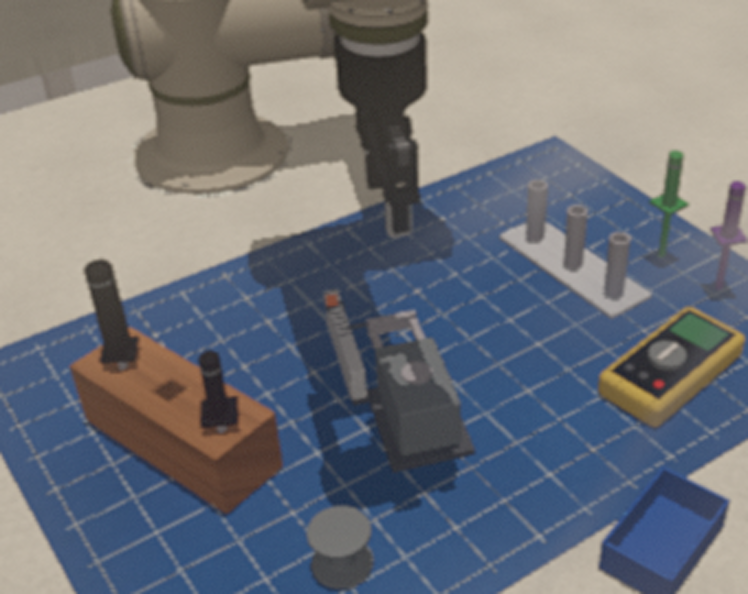

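Both probes stand in the stand (long at px 108,315, short at 215,390). The slide is home, the meter and spool are untouched, and the gripper is clear. I hand the job in.

```bash
python3 -c "
from h import *
print(ctrl.close_job())"
```

```text
the job is handed in; nothing more can be done
None
```

I proof-pulled the two probes that were there, probe_long first and then probe_short, and handed the job in at about 45 s. The mid probe was not in the holder.

**Pulls:** each probe pulled the slide with its shank. It held at pointer travels of about 49.7, 50.5 and 51.5 mm, at least 2 s at each. The last figure follows from the commanded 1 mm step; only the first two were read in the image. The slide then went fully back in each time.

**Placing:** the long probe went into the near well and the short one into the far well. The last picture shows both standing in the stand, the slide home, the meter, spool and stand where they were, and the gripper clear. I saw no grip slip, and the stand was not knocked.

**What disagreed:** the marker's distance was only good to about 1.5 mm. The top view gave 49.5–51 mm from the pointer's home, and the scene view about 52 mm. The arm hid the gauge from the top camera during the pulls, so I held at the three close positions to cover most of that span. The two cameras also differed by about 5 mm in x; I used values in between, and the grasps agreed with them.

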